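# Push-fit a misting riser into a balcony irrigation manifold

### The arm

A 6-joint arm with a two-finger parallel gripper is mounted at the origin on the work surface. World frame = base frame: x ahead of the robot, y to its left, z up, the work surface at z = 0. Lengths are in m, angles in rad, forces in N, time in s.
With the tool pointing down it reaches from about 0.275 to 0.825 m from the base axis. Payload 4.9 kg.
Tool frame: the origin (TCP) lies midway between the tips of the shut fingers; the grasp point (between the pads) lies robot.pinch_z behind it (robot.pinch_z is the distance from the TCP to the grasp point, in m); z points along the fingers, y is the direction in which the jaws open and shut (so a half turn about z gives the same grasp; the last joint's range is limited). The gripper opens to 85 mm and grips with 20 to 120 N. Pads are 22 mm wide; open, the fingers measure 114 mm over their backs; the gripper's body (76 mm by 85 mm) begins 54 mm behind the grasp point. The pads swing forward as they close: fully open they stand 13 mm farther back than shut.
Start: joints at [-1.323, 0.326, -0.193, 1.052, 0, 1.437], TCP at [0.205, -0.51, 0.231] pointing down, gripper open.
Joint ranges: [-2.65, 2.65], [-0.97, 1.79], [-1.3, 1.35], [-1.93, 2.1], [-1.47, 1.37], [-3.14, 3.14]. Speed limits (rad/s): [2.57, 2.57, 3.14, 3.14, 3.14, 3.14].

### API

Orientations are given as a rotation vector (axis times angle).
In Python, from cell import robot gives the robot as it stands. The module is installed in compiled form; this text tells all that it offers.
- The arm moves only by the tool play_rows, never from a script. Its argument "plan" is a list of rows, each a list of 7 numbers: the shift along the tool's x, y, z in cm, then the turn, a rotation vector about the tool's x, y, z in degrees, then the opening, from 0 (shut) to 1 (fully open). A call has 1 to 10 rows; each row shifts and turns the commanded pose from where the row before left it, along the tool's axes as they then stand; what a row does not reach is not made up. A row lasts 1/8 s, in which the tool goes at most 62.5 mm and 10.7 degrees, less where a joint would pass 70% of its speed; a pose out of reach is approached as far as the arm can. A call is refused whole if a number of a shift passes 6.25 or a number of a turn 10.7, either way. A call with a gripper value outside its range is refused whole. The fingers move at their own pace and stop on an object; "squeeze" is the grip in N (left out, the last holds). Time passes only in rows, so rows that do not move let the fingers close. It gives the time, the measured TCP pose, the force and the opening at its end, in the units of the state.
- robot.get_state(): the state, without advancing time (a new reading comes with each control period).
- robot.grab_frame(name): name is "scene" or "top"; returns the picture (400x640x3 uint8, red, green, blue); there is no depth.
- robot.camera_model(name): a dict with "fx", "fy", "cx", "cy" (pixels), "D" ([k1, k2, p1, p2, k3] as OpenCV has them; the pictures are not rectified), "R" (3x3) and "t" (3): a world point X has camera coordinates R X + t. Camera axes: x right, y down, z forward; pixel columns grow to the right and rows downward; lengths in m; the calibration is good to about 2 mm. A picture is of the moment at which its call begins. camera_model takes no time and is no camera call.
- robot.finish_job(): hands the job in, once; it reports no verdict.
The state is a dict: "t": time; "joints": joint angles; "qvel": joint speeds; "effort": joint torques, N m; "eef_pos": TCP position; "tcp_rot": TCP orientation; "force": force on the tool from outside, world axes, zero at the start; "wrist_torque": the same for the moment, N m; "grip_width": finger opening in m.
Only numpy, scipy, OpenCV 4.12 (cv2) and the standard library are available. Lean on these libraries where they do the work, as an engineer would, in place of code of your own. Each camera call takes 0.05 s, during which the arm holds its last target.

### The job

Lift the white misting riser with the orange square body out of the lime tray and push it straight down into the open blue-collared port of the black irrigation manifold, through the give of its springy feet, until it is fully home and the catch has locked. Then test the lock: pull the riser up steadily until the blue collar has risen fully with it, hold it there for a second, and let go, leaving the riser locked and upright in the port. Be firm but never push the manifold down onto its stops, and leave the stopper, tumbler, bottle opener and tub where they are.

Things in the scene. Friction and masses are not known exactly. Their poses are not given: they have to be found in the camera images.
- riser_grip (a point): Centre of the orange square body (24 x 24 mm, 40 mm tall) of the loose misting riser (rigid, about 80 g, 125 mm tall), which stands spigot-down in one of the tray's two wells. z up along the riser, x and y square to the flats. A black 22 mm nozzle tops it, ending 35 mm above this point; below the body is a white round spigot, 70 mm long.
- riser_tip (a point): Centre of the riser's lower end, 90 mm below the centre of the orange body; z up along the riser. The spigot is 16 mm in diameter, tapers to 10 mm over its last 8 mm and has a locking groove 10.5 to 20 mm above the end.
- port (a point): Centre of the open port's mouth, level with the top of the blue collar at rest; z up. It rides on the manifold. The mouth is a funnel about 25 mm wide, narrowing over 6 mm to 18 mm; the bore below is 17.6 mm. Pushing in, sprung jaws resist most (about 8 to 14 N) with the spigot's end 30 to 37 mm deep, and snap into its groove at about 40.5 mm. A locked riser let go rests about 40 mm deep.
- port_floor (a point): Centre of the bore's floor, 44 mm below the mouth. A spring valve pushes back on the spigot over the last 7.5 mm (4 N rising to 13 N). The riser is fully home when its end is within 3 mm of the floor; a downward push of about 20 N brings it there.
- manifold (a joint): How far the manifold has sunk on its springy feet, in m: 0 at rest, 0.020 on its stops. It starts to sink at about 2 N and yields about 0.67 mm per N, reaching the stops at about 32 N; it springs back when let go.
- collar (a joint): Rise of the blue collar (34 mm wide, 8 mm tall) above rest, in m: 0 at rest, 0.003 at its upper stop. It is sprung down and rises only when a locked riser is pulled up: it starts at a few N of pull and is fully up at about 10 N.
- bracket: Steel base plate 80 x 160 x 8 mm of the irrigation manifold, fixed to the table; carries the black manifold block (50 x 124 x 46 mm, its top 74 mm above the table), the blue open port at 30 mm to its +y and a second port, closed by a red plug whose top stands 92 mm above the table, at 30 mm to its -y. Origin at the centre of its underside, z up.
- tray: Lime hard silicone tray, 90 x 150 mm, 30 mm thick with a rim to 38 mm, fixed to the table. Two wells, 18 mm wide and 24 mm deep (floor 6 mm above the table), lie 40 mm to its +y and -y. Origin at the centre of its underside.
- stopper_mid (a point): Centre of the loose spare stopper (grey stem, red 24 mm head, 46 mm tall) standing in the tray's other well; bystander.
- tumbler_mid (a point): Centre (half-way up) of a stubby glass tumbler, 76 mm wide, 85 mm tall; bystander.
- opener_mid (a point): Centre of a chrome bottle opener lying flat, 120 x 42 x 6 mm; bystander.
- tub_mid (a point): Centre of a closed white plastic tub, 108 x 148 x 77 mm; bystander.
Things that resemble listed ones, but are neither listed nor needed, are in the scene too. Of the things that look like the part that bears riser_grip, the smaller one is meant.

How it is judged:
By the outcome, as a careful person would: the job done as asked, in the order asked, and still so for the second after the job is handed in, with the robot touching nothing.
It also fails if it takes over 64 s, if anything falls off the work surface, if the arm or the gripper's body presses on something with over 40 N, if the wrist force passes 120 N, or if a joint passes its speed limit or range.

## Working session

There is one attempt and no reset: what is moved stays moved. The work goes in short steps, Python scripts to look and compute and a tool call to move; the robot and the scene stay as the last step left them, time stands still between calls to the robot, and variables do not carry over. Pictures are saved under pics/ and viewed, and the job is handed in when it is done.

Besides the shell and the picture viewer there is one more tool, called after "Call:" by a JSON object that holds its "api" and its "payload". play_rows: Moves the arm, as the interface text tells. Its arguments: {"type":"object","properties":{"plan":{"type":"array","items":{"type":"array","items":{"type":"number"}}},"squeeze":{"type":"number"}},"required":["plan"]}

```bash
mkdir -p pics; ls; python3 - <<'E'
from cell import robot
import cv2,numpy as np
print(robot.pinch_z, robot.get_state())
for n in ("scene","top"):
    im=robot.grab_frame(n); cv2.imwrite(f"pics/{n}0.png",im[:,:,::-1]); print(n,robot.camera_model(n))
E
```

```text
pics
0.0187 {'t': 0.0, 'joints': array([-1.32318756e+00,  3.26935119e-01, -1.93614349e-01,  1.05199436e+00,
        2.53827844e-06,  1.43663388e+00]), 'qvel': array([-6.17934994e-05,  5.11576234e-04,  9.76416644e-04, -1.58493740e-03,
        7.61596507e-04, -1.19829999e-04]), 'effort': array([ 1.02665490e-03, -4.43397331e+01,  2.62440830e+01,  1.54921581e-02,
       -6.10293000e-05, -4.43882712e-06]), 'eef_pos': array([ 0.20479388, -0.50980867,  0.23049505]), 'tcp_rot': array([-3.08281749e+00, -5.95718579e-01,  1.51554735e-04]), 'force': array([ 0.01179913, -0.0992917 ,  0.18181509]), 'wrist_torque': array([-0.00401644,  0.02273536, -0.02395375]), 'grip_width': 0.08587008538438617}
scene {'fx': 402.7757824704437, 'fy': 402.7757824704437, 'cx': 322.30186515268593, 'cy': 202.41725601750335, 'D': array([0.00644474, 0.        , 0.        , 0.        , 0.        ]), 'R': array([[-0.43554454,  0.90015112, -0.00537637],
       [ 0.70133596,  0.33559019, -0.62889354],
       [-0.56429497, -0.27768179, -0.77747283]]), 't': array([ 0.23352199, -0.36060144,  1.22217546])}
top {'fx': 517.0731681728024, 'fy': 517.0731681728024, 'cx': 330.367770169059, 'cy': 191.46556885814113, 'D': array([-0.10556195,  0.        ,  0.        ,  0.        ,  0.        ]), 'R': array([[-0.02234763, -0.99964906, -0.01422472],
       [-0.98373853,  0.02452375, -0.17792437],
       [ 0.17821077,  0.01001722, -0.98394135]]), 't': array([0.03526545, 0.59602518, 1.2101085 ])}
```

View pics/scene0.png

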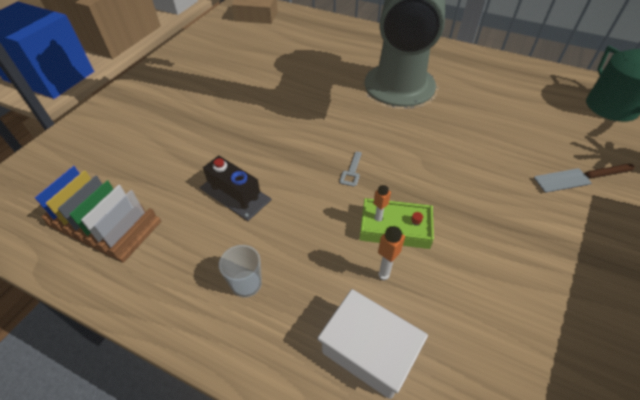

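View pics/top0.png

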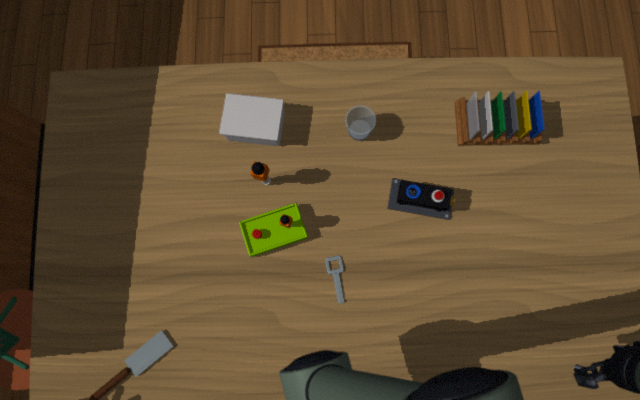

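The riser in the tray is at about (382,200) in scene and (286,221) in top. A larger decoy stands on the table at scene (390,250) and top (260,170). The manifold is at scene (232,180) and top (420,197). I'll enlarge the tray and manifold.

```bash
python3 - <<'E'
import cv2,numpy as np
s=cv2.imread("pics/scene0.png");t=cv2.imread("pics/top0.png")
def c(im,x,y,w,h,k): return cv2.resize(im[y:y+h,x:x+w],None,fx=k,fy=k,interpolation=cv2.INTER_CUBIC)
a=c(s,340,160,100,75,4);b=c(s,190,145,100,75,4);d=c(t,230,155,100,75,4)[:,:400];d=c(t,230,190,100,75,4);e=c(t,375,165,100,75,4)
cv2.imwrite("pics/crop0.png",np.vstack([np.hstack([a,b]),np.hstack([d,e])]))
E
```

```text
(no output)
```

View pics/crop0.png

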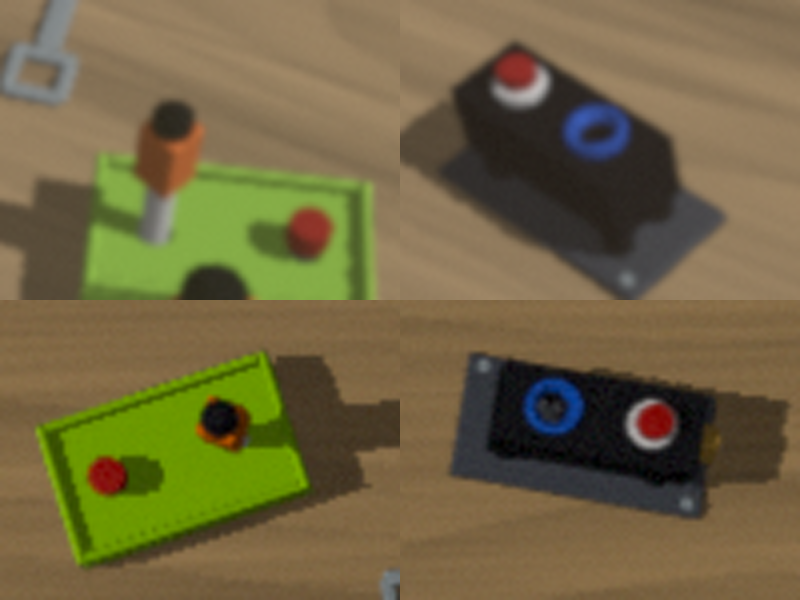

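```bash
cat > h.py <<'E'
import cv2,numpy as np
from scipy.optimize import minimize
import json
from cell import robot
CM={n:robot.camera_model(n) for n in("scene","top")}
def proj(n,P):
    m=CM[n];K=np.array([[m['fx'],0,m['cx']],[0,m['fy'],m['cy']],[0,0,1.]])
    p,_=cv2.projectPoints(np.asarray(P,float).reshape(-1,1,3),cv2.Rodrigues(m['R'])[0],m['t'],K,m['D']);return p[:,0]
def ray(n,uv,z):
    m=CM[n];K=np.array([[m['fx'],0,m['cx']],[0,m['fy'],m['cy']],[0,0,1.]])
    u=cv2.undistortPoints(np.array([[uv]],float),K,m['D'])[0,0]
    d=m['R'].T@np.array([u[0],u[1],1]);c=-m['R'].T@m['t'];return c+d*(z-c[2])/d[2]
def hull(n,P,box,k=8):
    x,y,w,h=box;p=(proj(n,P)-[x,y]+.5)*k
    im=np.zeros((h*k,w*k),np.uint8)
    cv2.fillConvexPoly(im,cv2.convexHull(np.round(p).astype(np.int32)),255)
    return cv2.resize(im,(w,h),interpolation=cv2.INTER_AREA)/255.
def cyl(c,r,z0,z1):
    a=np.linspace(0,2*np.pi,48,endpoint=False)
    return np.array([[c[0]+r*np.cos(t),c[1]+r*np.sin(t),z] for z in(z0,z1) for t in a])
def boxp(c,yaw,hx,hy,z0,z1):
    R=np.array([[np.cos(yaw),-np.sin(yaw)],[np.sin(yaw),np.cos(yaw)]])
    return np.array([[*(R@[i*hx,j*hy]+c),z] for z in(z0,z1) for i in(-1,1) for j in(-1,1)])
def masks(im,n):
    hsv=cv2.cvtColor(im,cv2.COLOR_BGR2HSV);return hsv
E
python3 - <<'E'
from h import *
I={n:cv2.imread(f"pics/{n}0.png") for n in CM}
H={n:cv2.cvtColor(I[n],cv2.COLOR_BGR2HSV) for n in CM}
for n,pts in dict(scene=[(382,203),(384,196),(391,240),(239,177),(417,218)],top=[(284,224),(288,226),(260,175),(413,193),(257,235)]).items():
    for p in pts: print(n,p,H[n][p[1],p[0]],I[n][p[1],p[0]])
    print('riser nozzle top z.131',ray(n,dict(scene=(383,189.5),top=(285,219.5))[n],.131))
    print('collar',ray(n,dict(scene=(239,177.5),top=(413.4,191.5))[n],.082))
    print('stopper',ray(n,dict(scene=(417,217),top=(257,234))[n],.052))
    print('decoy',ray(n,dict(scene=(394,234),top=(258,168))[n],.16), ray(n,dict(scene=(384,277),top=(265,183))[n],.0))
E
```

```text
scene (382, 203) [ 12 173 133] [ 43  78 133]
scene (384, 196) [ 11 174 173] [ 55  98 173]
scene (391, 240) [21 94 46] [29 41 46]
scene (239, 177) [ 9 42 43] [36 38 43]
scene (417, 218) [  3 179 140] [ 42  52 140]
riser nozzle top z.131 [0.53337505 0.13051826 0.131     ]
collar [ 0.59318923 -0.17208731  0.082     ]
stopper [0.50606606 0.20488465 0.052     ]
decoy [0.64394188 0.18798367 0.16      ] [0.63834877 0.18722864 0.        ]
top (284, 224) [ 11 226  71] [ 8 32 71]
top (288, 226) [ 14 255  80] [ 0 37 80]
top (260, 175) [ 14 255 156] [  0  73 156]
top (413, 193) [113  27  38] [38 35 34]
top (257, 235) [  3 238 134] [  9  23 134]
riser nozzle top z.131 [0.52045794 0.12504401 0.131     ]
collar [ 0.58653865 -0.17747819  0.082     ]
stopper [0.49671031 0.20129309 0.052     ]
decoy [0.63548742 0.18266344 0.16      ] [0.6326736  0.18895515 0.        ]
```

```bash
cat > fit.py <<'E'
from h import *
def soft(n,box,im,kind):
    x,y,w,h=box;p=im[y:y+h,x:x+w].astype(float);hsv=cv2.cvtColor(im[y:y+h,x:x+w],cv2.COLOR_BGR2HSV)
    if kind=='orange': m=((hsv[...,0]>4)&(hsv[...,0]<19)&(hsv[...,1]>(200 if n=='top' else 140))&(hsv[...,2]>45))
    if kind=='blue': m=((hsv[...,0]>100)&(hsv[...,0]<130)&(hsv[...,1]>110)&(hsv[...,2]>45))
    if kind=='lime': m=((hsv[...,0]>28)&(hsv[...,0]<60)&(hsv[...,1]>120)&(hsv[...,2]>35))
    return m.astype(float)
def fit(cams,model,imgs,boxes,kind,x0s,step):
    M={n:soft(n,boxes[n],imgs[n],kind) for n in cams}
    f=lambda v:sum(((model(n,v,boxes[n])-M[n])**2).sum() for n in cams)
    best=min((minimize(f,x0,method='Nelder-Mead',options=dict(initial_simplex=np.vstack([x0]+[np.array(x0)+np.eye(len(x0))[i]*step[i] for i in range(len(x0))]),xatol=1e-4,fatol=.01)) for x0 in x0s),key=lambda r:r.fun)
    return best.x,best.fun,{n:M[n].sum() for n in cams}
def riser(zb):
    def model(n,v,b):
        a=hull(n,boxp(v[:2],v[2],.012,.012,zb-.02,zb+.02),b)
        return np.clip(a-hull(n,cyl(v[:2],.011,zb+.02,zb+.035),b),0,1)
    return model
def collar(n,v,b):
    a=hull(n,cyl(v[:2],.017,.074,.082),b)
    return np.clip(a-hull(n,cyl(v[:2],.0115,.0815,.082),b),0,1)
def tray(n,v,b): return hull(n,boxp(v[:2],v[2],.045,.075,0,.038),b)
E
python3 - <<'E'
from fit import *
I={n:cv2.imread(f"pics/{n}0.png") for n in CM}
for cams in (['scene'],['top'],['scene','top']):
    print(cams)
    r=fit(cams,riser(.096),I,dict(scene=(365,175,35,45),top=(270,205,30,30)),'orange',[[.526,.128,a] for a in np.radians([-40,-20,0,20])],[.005,.005,.3]);print('riser',r[0][:2].round(4),np.degrees(r[0][2]).round(1),r[1:])
    r=fit(cams,collar,I,dict(scene=(220,160,40,35),top=(395,175,40,35)),'blue',[[.59,-.174]],[.005,.005]);print('collar',r[0].round(4),r[1:])
    r=fit(cams,tray,I,dict(scene=(350,185,95,70),top=(230,195,90,70)),'lime',[[.51,.17,.2],[.51,.17,-.2]],[.005,.005,.2]);print('tray',r[0][:2].round(4),np.degrees(r[0][2]).round(1),r[1:])
E
```

```text
['scene']
riser [0.5211 0.1279] 1.0 (np.float64(24.80728950403691), {'scene': np.float64(187.0)})
collar [ 0.5901 -0.1757] (np.float64(47.34099192618223), {'scene': np.float64(161.0)})
tray [0.5116 0.1653] 17.2 (np.float64(777.5407766243752), {'scene': np.float64(2342.0)})
['top']
riser [0.5248 0.128 ] 66.0 (np.float64(17.643798539023454), {'top': np.float64(44.0)})
collar [ 0.5883 -0.1769] (np.float64(45.73001153402538), {'top': np.float64(153.0)})
tray [0.5102 0.1655] 17.4 (np.float64(235.9284121491734), {'top': np.float64(2165.0)})
['scene', 'top']
riser [0.5228 0.1282] -0.5 (np.float64(61.45416378316032), {'scene': np.float64(187.0), 'top': np.float64(44.0)})
collar [ 0.5892 -0.1762] (np.float64(99.47590926566704), {'scene': np.float64(161.0), 'top': np.float64(153.0)})
tray [0.511  0.1652] 17.3 (np.float64(1031.685936178393), {'scene': np.float64(2342.0), 'top': np.float64(2165.0)})
```

```bash
python3 - <<'E'
from fit import *
I={n:cv2.imread(f"pics/{n}0.png") for n in CM}
B=dict(scene=(365,178,36,40),top=(270,205,36,40))
for c in (['scene'],['top']):
  out=[]
  for d in range(-45,45,5):
    a=np.radians(d);M={n:soft(n,B[n],I[n],'orange') for n in c}
    f=lambda v:sum(((riser(.096)(n,[v[0],v[1],a],B[n])-M[n])**2).sum() for n in c)
    r=minimize(f,[.523,.128],method='Nelder-Mead',options=dict(initial_simplex=[[.523,.128],[.527,.128],[.523,.132]]));out.append((d,round(r.fun,1)))
  print(c,out)
k=10;rows=[]
for n in('scene','top'):
    x,y,w,h=B[n];cr=cv2.resize(I[n][y:y+h-10,x:x+w-10],None,fx=k,fy=k,interpolation=cv2.INTER_CUBIC)
    cr=np.clip(cr*(1.0 if n=='scene' else 2.2),0,255).astype(np.uint8)
    L=[cr]
    for d in (0,):
        o=cr.copy();p=((proj(n,boxp([.5228,.128],np.radians(d),.012,.012,.076,.116))-[x,y]+.5)*k).astype(int)
        for i,j in [(0,1),(1,3),(3,2),(2,0),(4,5),(5,7),(7,6),(6,4),(0,4),(1,5),(2,6),(3,7)]: cv2.line(o,tuple(map(int,p[i])),tuple(map(int,p[j])),(255,255,0),1)
        L.append(o)
    rows.append(np.hstack(L))
cv2.imwrite("pics/yaw0.png",np.vstack(rows))
E
```

```text
['scene'] [(-45, np.float64(44.1)), (-40, np.float64(46.6)), (-35, np.float64(47.7)), (-30, np.float64(46.9)), (-25, np.float64(45.5)), (-20, np.float64(41.9)), (-15, np.float64(38.2)), (-10, np.float64(33.2)), (-5, np.float64(27.8)), (0, np.float64(25.3)), (5, np.float64(27.3)), (10, np.float64(33.7)), (15, np.float64(36.8)), (20, np.float64(32.0)), (25, np.float64(30.3)), (30, np.float64(34.1)), (35, np.float64(38.3)), (40, np.float64(42.4))]
['top'] [(-45, np.float64(22.7)), (-40, np.float64(21.7)), (-35, np.float64(19.9)), (-30, np.float64(19.1)), (-25, np.float64(18.2)), (-20, np.float64(19.1)), (-15, np.float64(20.3)), (-10, np.float64(22.0)), (-5, np.float64(24.5)), (0, np.float64(25.8)), (5, np.float64(27.3)), (10, np.float64(28.9)), (15, np.float64(28.8)), (20, np.float64(28.6)), (25, np.float64(27.8)), (30, np.float64(26.9)), (35, np.float64(25.0)), (40, np.float64(24.0))]
```

View pics/yaw0.png

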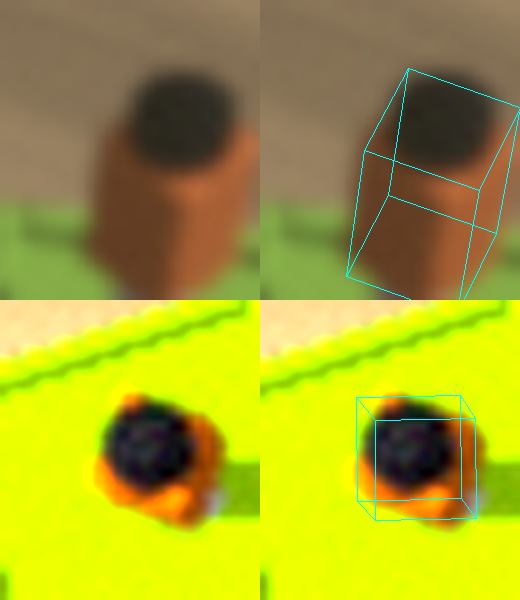

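```bash
python3 - <<'E'
from fit import *
I={n:cv2.imread(f"pics/{n}0.png") for n in CM}
B=dict(scene=(365,178,36,40),top=(270,205,36,40))
k=10;rows=[]
for n,c in(('scene',[.523,.1245]),('top',[.523,.128])):
    x,y,w,h=B[n];cr=cv2.resize(I[n][y:y+h-10,x:x+w-10],None,fx=k,fy=k,interpolation=cv2.INTER_CUBIC)
    cr=np.clip(cr*(1.5 if n=='scene' else 2.2),0,255).astype(np.uint8)
    L=[]
    for d in (-35,-25,-15):
        o=cr.copy();p=((proj(n,boxp(c,np.radians(d),.012,.012,.076,.116))-[x,y]+.5)*k).astype(int)
        for i,j in [(0,1),(1,3),(3,2),(2,0),(4,5),(5,7),(7,6),(6,4),(0,4),(1,5),(2,6),(3,7)]: cv2.line(o,tuple(map(int,p[i])),tuple(map(int,p[j])),(255,255,0),1)
        L.append(o)
    rows.append(np.hstack(L))
cv2.imwrite("pics/yaw1.png",np.vstack(rows))
E
```

```text
(no output)
```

View pics/yaw1.png

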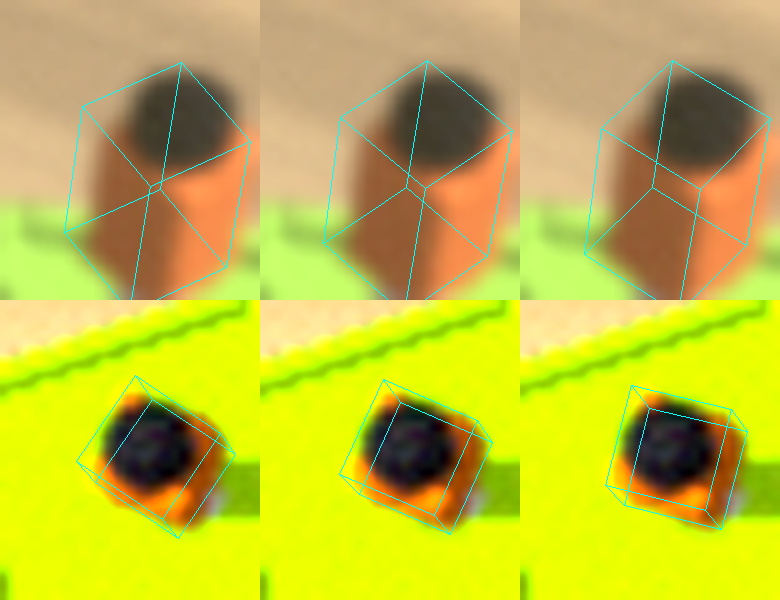

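```bash
python3 - <<'E'
from fit import *
I={n:cv2.imread(f"pics/{n}0.png") for n in CM}
B=dict(scene=(352,175,90,75),top=(235,195,90,75))
k=8;rows=[]
for n in B:
    x,y,w,h=B[n]
    w=48 if n=='scene' else w
    if n=='top': x,w=262,48
    cr=cv2.resize(I[n][y:y+h,x:x+w],None,fx=k,fy=k,interpolation=cv2.INTER_CUBIC)
    cr=np.clip(cr*(1.3 if n=='scene' else 2.2),0,255).astype(np.uint8)
    def dr(P,E,col):
        p=((proj(n,P)-[x,y]+.5)*k).astype(int)
        for i,j in E: cv2.line(cr,tuple(map(int,p[i])),tuple(map(int,p[j])),col,1)
    E=[(0,1),(1,3),(3,2),(2,0),(4,5),(5,7),(7,6),(6,4),(0,4),(1,5),(2,6),(3,7)]
    c=[.523,.127]
    dr(boxp(c,np.radians(-25),.012,.012,.076,.116),E,(255,255,0))
    dr(boxp([.511,.165],np.radians(17.3),.045,.075,.0,.038),E,(255,0,255))
    for r,z in((.009,.03),(.008,.076),(.011,.131)):
        dr(cyl(c,r,z,z),[(i,(i+1)%48) for i in range(48)],(0,0,255))
    rows.append(cr)
cv2.imwrite("pics/ov2.png",np.hstack(rows))
E
```

```text
(no output)
```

View pics/ov2.png

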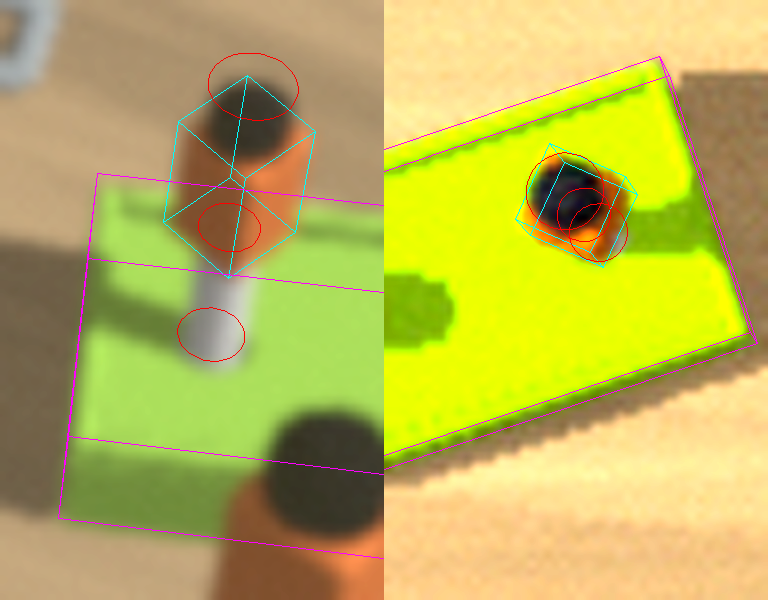

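The riser is at about (0.523, 0.1275), with flats near -25° yaw. The well position derived from the tray fit agrees. The port is at about (0.589, -0.176). Next I'll move above the riser.

Call:
{"api": "play_rows", "payload": {"plan": [[2,-1.8,0,0,0,0,1],[4.4,-3.9,0,0,0,0,1],[4.4,-3.9,0,0,0,0,1],[4.4,-3.9,0,0,0,0,1],[4.4,-3.9,0,0,0,0,1],[4.4,-3.9,0,0,0,0,1],[4.4,-3.9,0,0,0,0,1],[4.4,-3.9,0,0,0,0,1],[4.4,-3.9,0,0,0,0,1],[4.4,-3.9,0,0,0,0,1]], "squeeze": 60}}

```text
t: 1.35
eef_pos: [0.454, -0.0111, 0.2312]
tcp_rot: [3.084, 0.596, 0.0]
force: [0.6, -0.6, -0.1]
grip_width: 0.0855
```

Call:
{"api": "play_rows", "payload": {"plan": [[4.4,-3.9,0,0,0,0,1],[4.4,-3.9,0,0,0,0,1],[2.9,-2.6,0,0,0,0,1],[0,0,0,0,0,-8,1],[0,0,0,0,0,-9,1],[0,0,0,0,0,-9,1],[0,0,0,0,0,-9,1],[0,0,0,0,0,-8,1],[0,0,0,0,0,0,0.7],[0,0,0,0,0,0,0.7]]}}

```text
t: 2.6
eef_pos: [0.5231, 0.1271, 0.231]
tcp_rot: [-2.653, -1.682, 0.001]
force: [-0.1, 0.0, 0.4]
grip_width: 0.0596
```

```bash
cat > st.py <<'E'
from h import *
import sys
from scipy.spatial.transform import Rotation as Ro
s=robot.get_state();R=Ro.from_rotvec(s['tcp_rot']).as_matrix()
print('t',round(s['t'],2),'pos',s['eef_pos'].round(4),'F',s['force'].round(2),'M',s['wrist_torque'].round(2),'w',round(s['grip_width'],4),'q',s['joints'].round(2))
print('xang',np.degrees(np.arctan2(R[1,0],R[0,0])).round(2),'tilt z',R[:,2].round(4))
if len(sys.argv)>3:
    print('tool delta cm',(R.T@(np.array(list(map(float,sys.argv[1:4])))-s['eef_pos'])*100).round(2))
E
python3 st.py .523 .1275 .075
```

```text
t 2.6 pos [0.5231 0.1271 0.231 ] F [-0.05  0.01  0.4 ] M [-0.02 -0.01 -0.04] w 0.0596 q [ 0.1   0.31 -0.22  1.04  0.    2.11]
xang 64.77 tilt z [-6.e-04 -0.e+00 -1.e+00]
tool delta cm [ 0.04 -0.02 15.6 ]
```

Call:
{"api": "play_rows", "payload": {"plan": [[0,0,1.5,0,0,0,0.7],[0,0,2.5,0,0,0,0.7],[0,0,2,0,0,0,0.7],[0,0,1.6,0,0,0,0.7],[0,0,0,0,0,0,0.7]]}}

```text
t: 3.22
eef_pos: [0.5221, 0.127, 0.1536]
tcp_rot: [-2.65, -1.684, 0.004]
force: [-0.9, 0.6, 0.4]
grip_width: 0.0597
```

```bash
cat > look.py <<'E'
from h import *
import sys
tag=sys.argv[1];x1,y1,x2,y2=map(int,sys.argv[2:6]);o=[]
for n,(x,y) in dict(scene=(x1,y1),top=(x2,y2)).items():
    im=robot.grab_frame(n)[:,:,::-1];cv2.imwrite(f"pics/{n}_{tag}.png",im)
    c=cv2.resize(im[y:y+100,x:x+80],None,fx=5,fy=5,interpolation=cv2.INTER_CUBIC)
    o.append(np.clip(c*1.5,0,255).astype(np.uint8))
cv2.imwrite(f"pics/look_{tag}.png",np.hstack(o))
E
python3 look.py a 345 150 250 175; python3 st.py .523 .1275 .075
```

```text
t 3.33 pos [0.5235 0.1271 0.1554] F [-1.1   0.17 -0.72] M [-0.06 -0.01  0.04] w 0.0599 q [ 0.1   0.37 -0.34  0.86 -0.    2.11]
xang 64.87 tilt z [ 1.e-04 -0.e+00 -1.e+00]
tool delta cm [ 0.01 -0.06  8.04]
```

View pics/look_a.png

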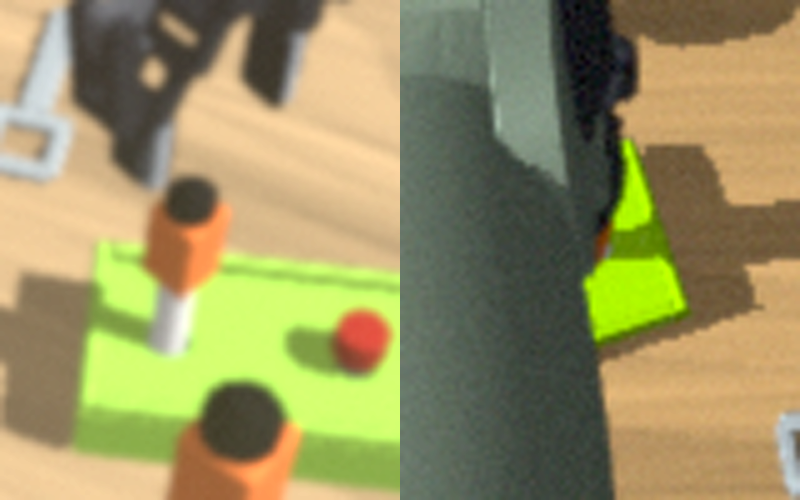

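The fingers straddle above the riser. In scene the tips are at about (376,187) and (402,170). I'll check where their midpoint projects.

```bash
python3 - <<'E'
from h import *
u=np.array([np.cos(np.radians(-25)),np.sin(np.radians(-25)),0])
for z in(.155,.163):
    c=np.array([.5235,.1271,z])
    for P in(c,c+u*.03,c-u*.03,c+u*.04,c-u*.04): print(z,proj('scene',P)[0].round(1),((proj('scene',P)[0]-[345,150])*5).round(0))
print(proj('scene',[.523,.1275,.131]),((proj('scene',[.523,.1275,.131])-[345,150])*5).round(0))
E
```

```text
0.155 [384.5 177.2] [198. 136.]
0.155 [373.2 184.7] [141. 173.]
0.155 [395.6 169.9] [253. 100.]
0.155 [369.3 187.2] [121. 186.]
0.155 [399.2 167.6] [271.  88.]
0.163 [385.  174.3] [200. 122.]
0.163 [373.6 181.8] [143. 159.]
0.163 [396.1 167.1] [256.  85.]
0.163 [369.7 184.4] [123. 172.]
0.163 [399.8 164.7] [274.  74.]
[[383.40512955 185.38136751]] [[192. 177.]]
```

The tips project consistently with calibration, so I'll descend and grasp.

Call:
{"api": "play_rows", "payload": {"plan": [[0,0,1.5,0,0,0,0.7],[0,0,2,0,0,0,0.7],[0,0,2,0,0,0,0.7],[0,0,1.5,0,0,0,0.7],[0,0,1,0,0,0,0.7],[0,0,0,0,0,0,0.7]]}}

```text
t: 4.08
eef_pos: [0.5229, 0.1271, 0.0746]
tcp_rot: [-2.651, -1.685, 0.002]
force: [-0.1, 0.3, -0.2]
grip_width: 0.0597
```

Call:
{"api": "play_rows", "payload": {"plan": [[0,0,0,0,0,0,0.5],[0,0,0,0,0,0,0.4],[0,0,0,0,0,0,0.35],[0,0,0,0,0,0,0.3],[0,0,0,0,0,0,0.25],[0,0,0,0,0,0,0.2],[0,0,0,0,0,0,0],[0,0,0,0,0,0,0]], "squeeze": 60}}

```text
t: 5.08
eef_pos: [0.5235, 0.1272, 0.0756]
tcp_rot: [2.651, 1.685, 0.001]
force: [-1.4, -0.5, 5.1]
grip_width: 0.0234
```

```bash
python3 look.py b 345 150 250 175; python3 st.py .523 .1275 .075
```

```text
t 5.17 pos [0.5235 0.1272 0.0756] F [-1.35  0.5   5.51] M [ 0.07  0.33 -0.02] w 0.0235 q [ 0.1   0.46 -0.43  0.68  0.    2.11]
xang 64.88 tilt z [ 3.e-04  1.e-04 -1.e+00]
tool delta cm [ 0.01 -0.05  0.06]
```

View pics/look_b.png

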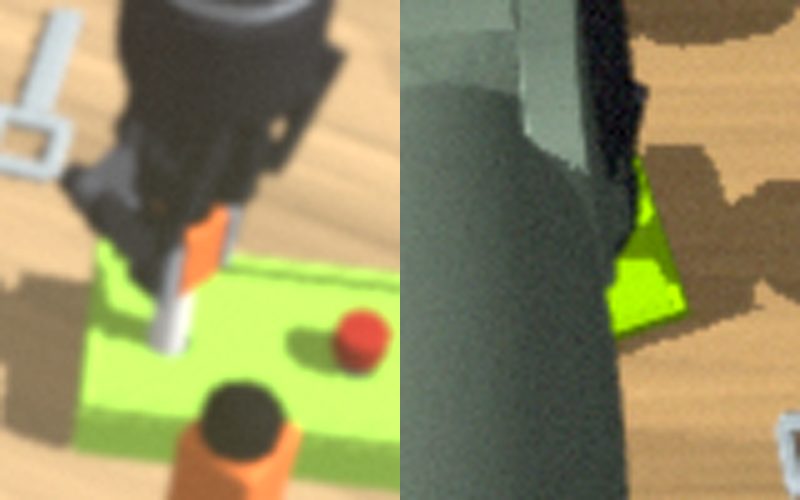

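Gripped square: the width reads 23.5 mm. The riser was on the well floor, so its tip is 69.6 mm below the TCP. Now the lift.

Call:
{"api": "play_rows", "payload": {"plan": [[0,0,-0.5,0,0,0,0],[0,0,-1,0,0,0,0],[0,0,-2,0,0,0,0],[0,0,-2.5,0,0,0,0],[0,0,-2.5,0,0,0,0],[0,0,-2,0,0,0,0],[0,0,-1.5,0,0,0,0],[0,0,-0.5,0,0,0,0],[0,0,0,0,0,0,0]]}}

```text
t: 6.3
eef_pos: [0.5233, 0.1271, 0.2002]
tcp_rot: [-2.651, -1.685, 0.0]
force: [-0.6, 0.3, -0.9]
grip_width: 0.0234
```

```bash
python3 look.py c 345 110 250 175; python3 st.py .589 -.176 .200
```

```text
t 6.4 pos [0.5228 0.1271 0.1995] F [-0.78 -0.85 -1.78] M [-0.02  0.03 -0.03] w 0.0234 q [ 0.1   0.33 -0.27  0.97  0.    2.11]
xang 64.87 tilt z [-1.4e-03 -1.0e-04 -1.0e+00]
tool delta cm [-24.63  18.86  -0.06]
```

View pics/look_c.png

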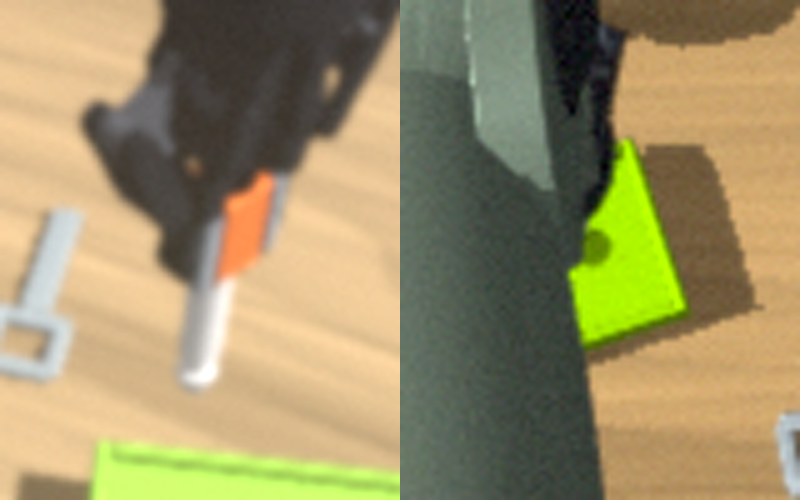

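```bash
python3 - <<'E'
from h import *
n='scene';x,y=345,110;k=5
c=np.array([.523,.127]);zt=.1998-.0696
for z in (zt,zt+.07): print(((proj(n,[*c,z])[0]-[x,y]+.5)*k).round(0))
print('well',ray('top',(288.9,224.1),.03))
im=cv2.imread('pics/scene_c.png')
cr=cv2.resize(im[y:y+100,x:x+80],None,fx=8,fy=8,interpolation=cv2.INTER_CUBIC)[100:700]
for P in(cyl(c,.005,zt,zt),cyl(c,.008,zt+.008,zt+.008),cyl(c,.008,zt+.07,zt+.07)):
    p=((proj(n,P)-[x,y]+.5)*8-[0,100]).astype(np.int32);cv2.polylines(cr,[p[:48]],True,(0,0,255))
p=((proj(n,boxp(c,np.radians(-25),.012,.012,zt+.07,zt+.11))-[x,y]+.5)*8-[0,100]).astype(np.int32)
for i,j in [(0,1),(1,3),(3,2),(2,0),(4,5),(5,7),(7,6),(6,4),(0,4),(1,5),(2,6),(3,7)]: cv2.line(cr,tuple(map(int,p[i])),tuple(map(int,p[j])),(255,255,0),1)
cv2.imwrite('pics/ovc.png',cr)
E
```

```text
[193. 380.]
[215. 254.]
well [0.52170313 0.1255737  0.03      ]
```

View pics/ovc.png

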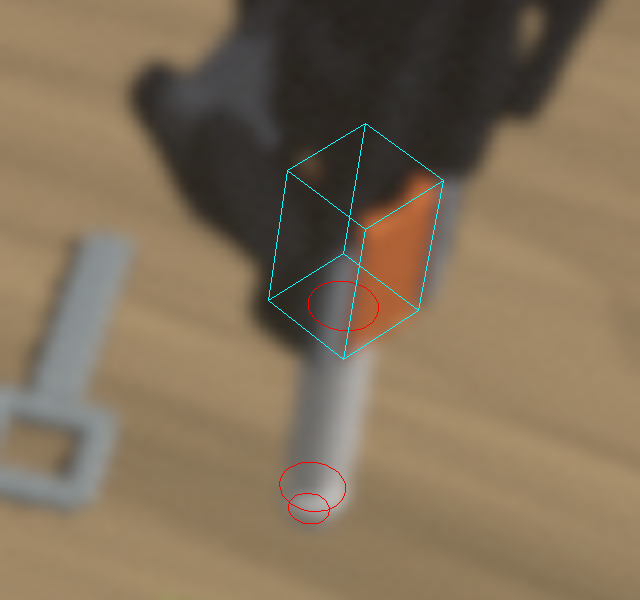

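Call:
{"api": "play_rows", "payload": {"plan": [[-1.3,1.0,0,0,0,0,0],[-3.2,2.45,0,0,0,0,0],[-3.2,2.45,0,0,0,0,0],[-3.2,2.45,0,0,0,0,0],[-3.2,2.45,0,0,0,0,0],[-3.2,2.45,0,0,0,0,0],[-3.2,2.45,0,0,0,0,0],[-2.6,2.0,0,0,0,0,0],[-1.6,1.2,0,0,0,0,0],[0,0,0,0,0,0,0]]}}

```text
t: 7.65
eef_pos: [0.5893, -0.1782, 0.1997]
tcp_rot: [-2.653, -1.682, 0.001]
force: [-0.5, 0.7, -1.0]
grip_width: 0.0233
```

Call:
{"api": "play_rows", "payload": {"plan": [[0,0,1,0,0,0,0],[0,0,1.5,0,0,0,0],[0,0,1,0,0,0,0],[0,0,0,0,0,0,0],[0,0,0,0,0,0,0]]}}

```text
t: 8.28
eef_pos: [0.5898, -0.1766, 0.1655]
tcp_rot: [2.651, 1.686, 0.0]
force: [-0.8, -0.3, -0.4]
grip_width: 0.0232
```

```bash
python3 look.py d 200 110 370 145; python3 st.py .589 -.177 .157
```

```text
t 8.38 pos [ 0.59   -0.1769  0.1658] F [-0.62 -0.74 -0.9 ] M [0.   0.03 0.02] w 0.0236 q [-0.41  0.49 -0.11  0.97 -0.    1.6 ]
xang 64.88 tilt z [ 9.e-04 -4.e-04 -1.e+00]
tool delta cm [-0.05 -0.08  0.88]
```

View pics/look_d.png

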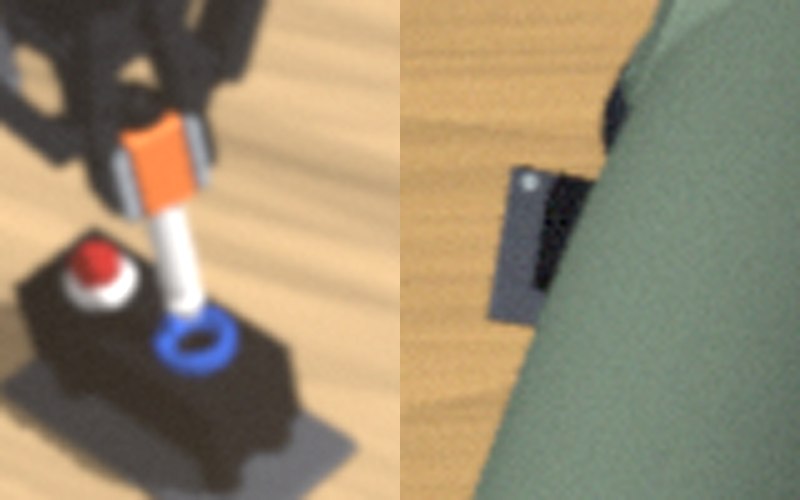

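```bash
python3 - <<'E'
from h import *
c=[.590,-.177]
for z in (.0962,.1042,.082,.078): print(z,((proj('scene',[*c,z])[0]-[200,110]+.5)*5).round(0))
print((proj('scene',[c[0]+.005,c[1],.082])-proj('scene',[*c,.082]))*5,(proj('scene',[c[0],c[1]+.005,.082])-proj('scene',[*c,.082]))*5)
x,y=210,150
im=cv2.imread('pics/scene_d.png');cr=cv2.resize(im[y:y+50,x:x+50],None,fx=12,fy=12,interpolation=cv2.INTER_CUBIC);cr=np.clip(cr*1.4,0,255).astype(np.uint8)
for P,col in((cyl(c,.005,.0962,.0962),(0,0,255)),(cyl(c,.008,.1042,.1042),(0,0,255)),(cyl(c,.017,.082,.082),(0,255,255)),(cyl(c,.009,.076,.076),(0,255,255)),(cyl(c,.017,.074,.074),(0,255,0)),):
    p=((proj('scene',P)-[x,y]+.5)*12).astype(np.int32);cv2.polylines(cr,[p[:48]],True,col)
cv2.imwrite('pics/ovd.png',cr)
E
```

```text
0.0962 [186. 309.]
0.1042 [183. 296.]
0.082 [192. 332.]
0.078 [194. 338.]
[[-6.40011309  7.67148009]] [[9.71780914 3.66113891]]
```

View pics/ovd.png

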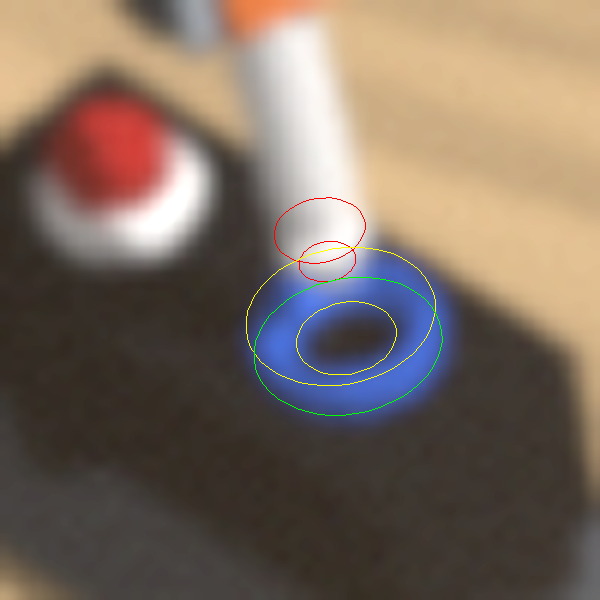

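Call:
{"api": "play_rows", "payload": {"plan": [[0.1,-0.15,0.5,0,0,0,0],[0,0,0.5,0,0,0,0],[0,0,0.5,0,0,0,0],[0,0,0.5,0,0,0,0],[0,0,0.2,0,0,0,0],[0,0,0,0,0,0,0]]}}

```text
t: 9.12
eef_pos: [0.5885, -0.1752, 0.1431]
tcp_rot: [-2.651, -1.685, 0.0]
force: [-0.5, -0.1, 0.4]
grip_width: 0.0229
```

```bash
python3 look.py e 200 110 370 145; for i in 1 2; do python3 st.py .589 -.177 .157;done
```

```text
t 9.22 pos [ 0.5888 -0.1753  0.1434] F [-0.56  0.47 -0.82] M [ 0.01 -0.03 -0.  ] w 0.0235 q [-0.41  0.51 -0.14  0.92  0.    1.6 ]
xang 64.88 tilt z [ 2.e-04 -1.e-04 -1.e+00]
tool delta cm [-0.15  0.09 -1.36]
t 9.22 pos [ 0.5888 -0.1753  0.1434] F [-0.56  0.47 -0.82] M [ 0.01 -0.03 -0.  ] w 0.0235 q [-0.41  0.51 -0.14  0.92  0.    1.6 ]
xang 64.88 tilt z [ 2.e-04 -1.e-04 -1.e+00]
tool delta cm [-0.15  0.09 -1.36]
```

View pics/look_e.png

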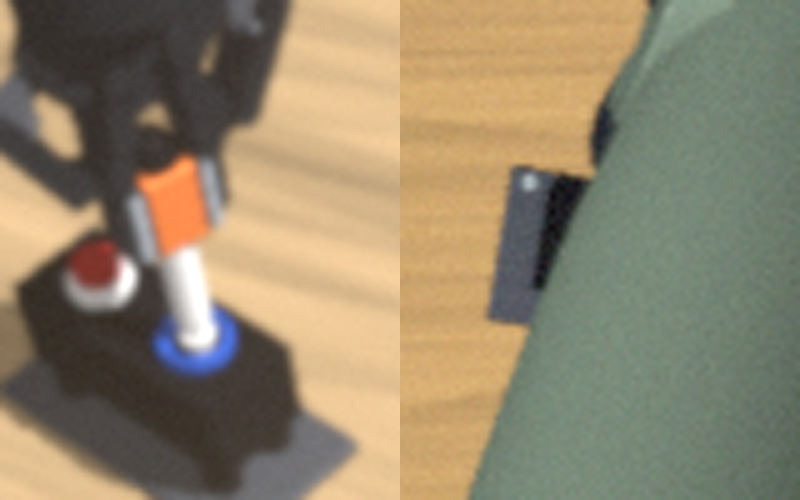

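The tip sits in the collar mouth, at (198,345) against a ring centre of about (196,340), with no contact force. I'll continue slowly into the bore.

Call:
{"api": "play_rows", "payload": {"plan": [[0,0,0.3,0,0,0,0],[0,0,0.3,0,0,0,0],[0,0,0.3,0,0,0,0],[0,0,0,0,0,0,0]]}}

```text
t: 9.72
eef_pos: [0.5888, -0.1756, 0.1341]
tcp_rot: [2.651, 1.684, -0.001]
force: [0.7, -0.9, -2.0]
grip_width: 0.0232
```

Call:
{"api": "play_rows", "payload": {"plan": [[0,0,0.3,0,0,0,0],[0,0,0.3,0,0,0,0],[0,0,0.2,0,0,0,0],[0,0,0,0,0,0,0]]}}

```text
t: 10.22
eef_pos: [0.5888, -0.1755, 0.1261]
tcp_rot: [2.651, 1.685, -0.0]
force: [1.7, -3.0, -1.5]
grip_width: 0.0235
```

```bash
python3 st.py .589 -.177 .1
```

```text
t 10.22 pos [ 0.5888 -0.1755  0.1261] F [ 1.68 -3.03 -1.46] M [-0.76 -0.34 -0.02] w 0.0235 q [-0.41  0.53 -0.16  0.88 -0.    1.6 ]
xang 64.87 tilt z [ 1.e-04 -6.e-04 -1.e+00]
tool delta cm [-0.12  0.08  2.61]
```

The side force of (1.7, -3.0) N says I'm off slightly, so I'll ease the tool that way.

Call:
{"api": "play_rows", "payload": {"plan": [[-0.05,0.06,0,0,0,0,0],[0,0,0,0,0,0,0],[0,0,0,0,0,0,0]]}}

```text
t: 10.6
eef_pos: [0.5888, -0.1757, 0.1262]
tcp_rot: [-2.651, -1.685, 0.0]
force: [0.5, -1.8, -0.4]
grip_width: 0.0234
```

```bash
python3 st.py .589 -.177 .1
```

```text
t 10.6 pos [ 0.5888 -0.1757  0.1262] F [ 0.55 -1.76 -0.45] M [-0.43 -0.19 -0.03] w 0.0234 q [-0.41  0.53 -0.16  0.88  0.    1.6 ]
xang 64.88 tilt z [-3.e-04  3.e-04 -1.e+00]
tool delta cm [-0.11  0.07  2.62]
```

Call:
{"api": "play_rows", "payload": {"plan": [[-0.04,0.04,0.1,0,0,0,0],[0,0,0.2,0,0,0,0],[0,0,0.2,0,0,0,0],[0,0,0.2,0,0,0,0],[0,0,0.2,0,0,0,0],[0,0,0,0,0,0,0]]}}

```text
t: 11.35
eef_pos: [0.5895, -0.1765, 0.1178]
tcp_rot: [2.651, 1.685, 0.001]
force: [-0.8, -0.8, 4.4]
grip_width: 0.0233
```

```bash
python3 st.py .589 -.177 .1
```

```text
t 11.35 pos [ 0.5895 -0.1765  0.1178] F [-0.77 -0.77  4.38] M [-0.11  0.31 -0.04] w 0.0233 q [-0.41  0.54 -0.17  0.86  0.    1.6 ]
xang 64.88 tilt z [ 9.e-04 -2.e-04 -1.e+00]
tool delta cm [-0.06 -0.02  1.78]
```

Call:
{"api": "play_rows", "payload": {"plan": [[0,0,0.2,0,0,0,0],[0,0,0.2,0,0,0,0],[0,0,0.2,0,0,0,0],[0,0,0,0,0,0,0]]}}

```text
t: 11.85
eef_pos: [0.5898, -0.1766, 0.1124]
tcp_rot: [2.65, 1.685, 0.002]
force: [-1.1, 0.3, 8.5]
grip_width: 0.0236
```

Call:
{"api": "play_rows", "payload": {"plan": [[0,0,0.2,0,0,0,0],[0,0,0.2,0,0,0,0],[0,0,0,0,0,0,0]]}}

```text
t: 12.22
eef_pos: [0.5899, -0.1767, 0.1087]
tcp_rot: [2.65, 1.684, 0.002]
force: [-2.1, 0.3, 11.1]
grip_width: 0.0233
```

```bash
python3 st.py .589 -.177 .1
```

```text
t 12.22 pos [ 0.5899 -0.1767  0.1087] F [-2.11  0.33 11.13] M [0.   0.67 0.  ] w 0.0233 q [-0.41  0.54 -0.18  0.84  0.    1.6 ]
xang 64.88 tilt z [ 2.e-03 -7.e-04 -1.e+00]
tool delta cm [-0.07 -0.07  0.87]
```

Call:
{"api": "play_rows", "payload": {"plan": [[0,0,0.2,0,0,0,0],[0,0,0.2,0,0,0,0],[0,0,0,0,0,0,0]]}}

```text
t: 12.6
eef_pos: [0.5898, -0.1767, 0.1046]
tcp_rot: [2.65, 1.684, 0.002]
force: [-1.8, -0.4, 9.8]
grip_width: 0.0231
```

Call:
{"api": "play_rows", "payload": {"plan": [[0,0,0.2,0,0,0,0],[0,0,0.2,0,0,0,0],[0,0,0,0,0,0,0]]}}

```text
t: 12.98
eef_pos: [0.5899, -0.1767, 0.1009]
tcp_rot: [2.65, 1.684, 0.002]
force: [-2.4, -0.7, 11.9]
grip_width: 0.023
```

```bash
python3 look.py f 200 110 370 145;python3 st.py .589 -.177 .1
```

```text
t 13.07 pos [ 0.5899 -0.1766  0.1011] F [-2.76  0.42 12.17] M [ 0.11  0.7  -0.01] w 0.0233 q [-0.41  0.55 -0.19  0.83  0.    1.6 ]
xang 64.88 tilt z [ 2.1e-03 -7.0e-04 -1.0e+00]
tool delta cm [-0.07 -0.07  0.11]
```

View pics/look_f.png

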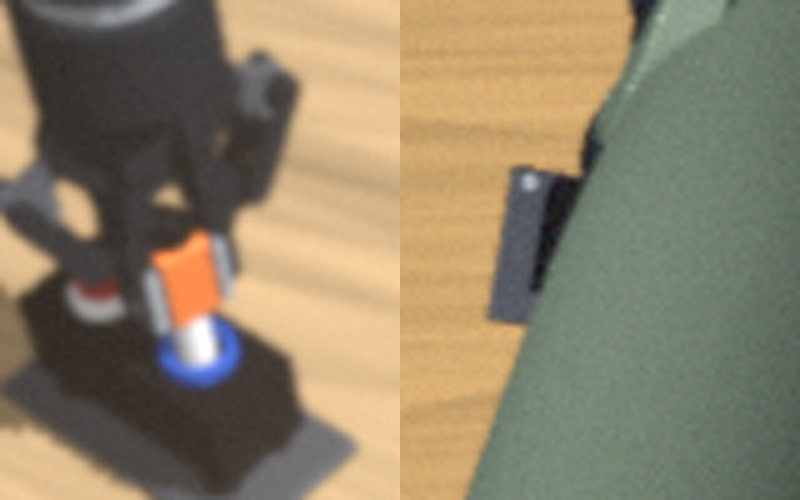

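The jaw peak is passed: force dropped from 11.1 to 9.8 N and is now rising on the valve and feet. I'll press on in small steps toward 22–24 N, which is well short of the stops.

Call:
{"api": "play_rows", "payload": {"plan": [[-0.02,-0.04,0.15,0,0,0,0],[0,0,0.15,0,0,0,0],[0,0,0,0,0,0,0]]}}

```text
t: 13.45
eef_pos: [0.5898, -0.1767, 0.0986]
tcp_rot: [2.649, 1.684, 0.003]
force: [-3.6, 0.5, 14.9]
grip_width: 0.0234
```

Call:
{"api": "play_rows", "payload": {"plan": [[0,0,0.15,0,0,0,0],[0,0,0.1,0,0,0,0],[0,0,0,0,0,0,0]]}}

```text
t: 13.82
eef_pos: [0.5898, -0.1767, 0.0965]
tcp_rot: [2.649, 1.684, 0.003]
force: [-2.4, 1.5, 18.1]
grip_width: 0.0237
```

```bash
python3 st.py .589 -.177 .1
```

```text
t 13.82 pos [ 0.5898 -0.1767  0.0965] F [-2.36  1.48 18.1 ] M [ 0.27  1.06 -0.01] w 0.0237 q [-0.41  0.56 -0.2   0.82  0.    1.6 ]
xang 64.89 tilt z [ 3.1e-03 -9.0e-04 -1.0e+00]
tool delta cm [-0.06 -0.06 -0.35]
```

Call:
{"api": "play_rows", "payload": {"plan": [[0,0,0.15,0,0,0,0],[0,0,0.1,0,0,0,0],[0,0,0,0,0,0,0],[0,0,0,0,0,0,0]]}}

```text
t: 14.32
eef_pos: [0.5899, -0.1767, 0.0946]
tcp_rot: [2.649, 1.684, 0.004]
force: [-4.8, 1.5, 21.2]
grip_width: 0.0235
```

```bash
python3 look.py g 200 110 370 145;python3 st.py .589 -.177 .1
```

```text
t 14.43 pos [ 0.5898 -0.1767  0.0945] F [-4.58  2.28 21.37] M [0.39 1.32 0.01] w 0.0233 q [-0.41  0.56 -0.2   0.81  0.    1.6 ]
xang 64.89 tilt z [ 0.0034 -0.001  -1.    ]
tool delta cm [-0.06 -0.06 -0.55]
```

View pics/look_g.png

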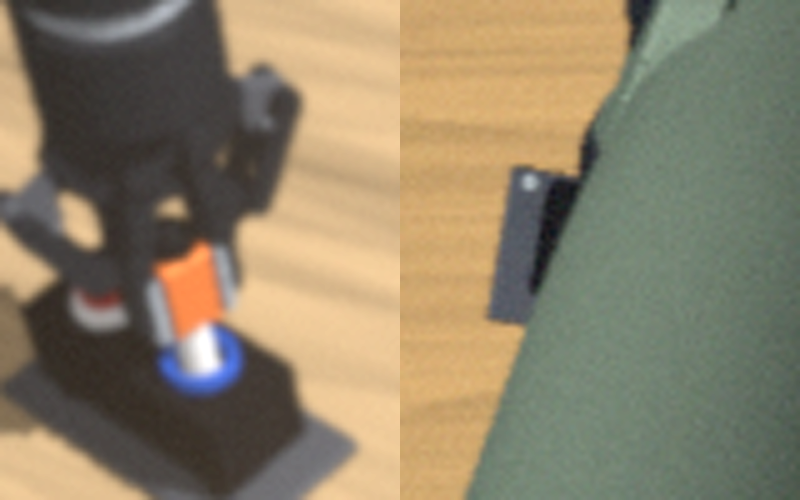

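Push is about 22 N, sink about 13.5 mm and depth about 43.6 mm, so it's home. Now a steady pull up.

Call:
{"api": "play_rows", "payload": {"plan": [[0,0,-0.15,0,0,0,0],[0,0,-0.2,0,0,0,0],[0,0,-0.2,0,0,0,0],[0,0,-0.2,0,0,0,0],[0,0,-0.2,0,0,0,0],[0,0,-0.2,0,0,0,0],[0,0,-0.2,0,0,0,0],[0,0,-0.15,0,0,0,0],[0,0,0,0,0,0,0]]}}

```text
t: 15.55
eef_pos: [0.5898, -0.1767, 0.1075]
tcp_rot: [2.65, 1.684, 0.003]
force: [0.1, -0.1, 7.6]
grip_width: 0.0236
```

```bash
python3 st.py .589 -.177 .1
```

```text
t 15.55 pos [ 0.5898 -0.1767  0.1075] F [ 0.07 -0.13  7.58] M [-0.16  0.13 -0.02] w 0.0236 q [-0.41  0.55 -0.18  0.84  0.    1.6 ]
xang 64.88 tilt z [ 2.6e-03 -6.0e-04 -1.0e+00]
tool delta cm [-0.06 -0.06  0.75]
```

Call:
{"api": "play_rows", "payload": {"plan": [[0,0,-0.2,0,0,0,0],[0,0,-0.2,0,0,0,0],[0,0,-0.15,0,0,0,0],[0,0,0,0,0,0,0]]}}

```text
t: 16.05
eef_pos: [0.5895, -0.1766, 0.1114]
tcp_rot: [2.651, 1.685, 0.002]
force: [5.5, -1.6, -3.6]
grip_width: 0.0234
```

```bash
python3 st.py .589 -.177 .1
```

```text
t 16.05 pos [ 0.5895 -0.1766  0.1114] F [ 5.54 -1.64 -3.61] M [-0.54 -1.3   0.05] w 0.0234 q [-0.41  0.54 -0.18  0.85  0.    1.6 ]
xang 64.88 tilt z [ 1.5e-03 -1.0e-04 -1.0e+00]
tool delta cm [-0.06 -0.04  1.14]
```

Call:
{"api": "play_rows", "payload": {"plan": [[0.01,0.04,-0.1,0,0,0,0],[0,0,-0.1,0,0,0,0],[0,0,0,0,0,0,0]]}}

```text
t: 16.42
eef_pos: [0.5895, -0.1766, 0.1129]
tcp_rot: [2.651, 1.685, 0.001]
force: [6.2, -1.9, -6.7]
grip_width: 0.0231
```

```bash
python3 st.py .589 -.177 .1
```

```text
t 16.43 pos [ 0.5895 -0.1766  0.1129] F [ 6.19 -1.87 -6.67] M [-0.54 -1.54  0.04] w 0.0231 q [-0.41  0.54 -0.18  0.85  0.    1.6 ]
xang 64.88 tilt z [ 4.e-04  2.e-04 -1.e+00]
tool delta cm [-0.06 -0.03  1.29]
```

Call:
{"api": "play_rows", "payload": {"plan": [[0.02,0.06,-0.1,0,0,0,0],[0,0,-0.1,0,0,0,0],[0,0,-0.1,0,0,0,0],[0,0,0,0,0,0,0]]}}

```text
t: 16.92
eef_pos: [0.5895, -0.1766, 0.1145]
tcp_rot: [-2.65, -1.684, 0.001]
force: [7.3, -2.7, -13.4]
grip_width: 0.0234
```

```bash
python3 look.py i 200 110 370 145; python3 st.py .589 -.177 .1
```

```text
t 17.02 pos [ 0.5895 -0.1766  0.1145] F [  7.01  -3.2  -14.24] M [-0.84 -1.9   0.04] w 0.0233 q [-0.41  0.54 -0.17  0.86  0.    1.6 ]
xang 64.87 tilt z [-1.5e-03  7.0e-04 -1.0e+00]
tool delta cm [-0.06 -0.03  1.45]
```

View pics/look_i.png

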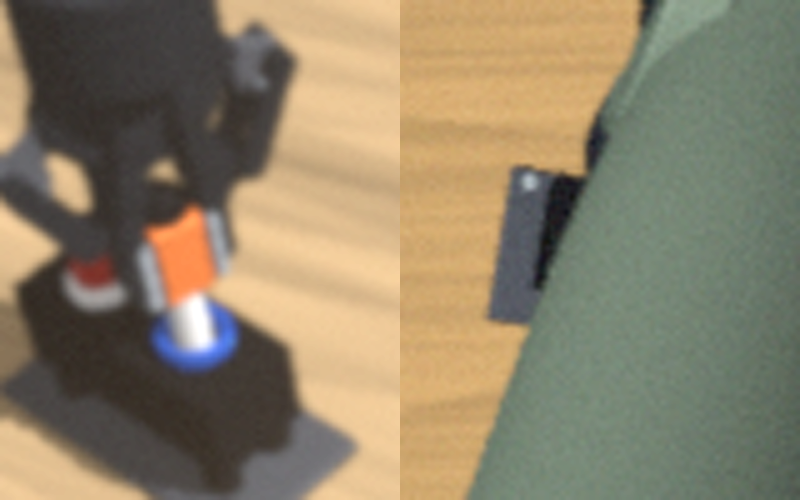

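Pull is about 13 N and stiffness has roughly doubled, which suggests the collar's upper stop. I'll add a little more pull while easing the side load, then hold for over a second.

Call:
{"api": "play_rows", "payload": {"plan": [[0,0.1,-0.1,0,0,0,0],[0,0,0,0,0,0,0],[0,0,0,0,0,0,0]]}}

```text
t: 17.4
eef_pos: [0.5897, -0.1766, 0.1145]
tcp_rot: [-2.649, -1.683, 0.003]
force: [6.7, -2.2, -17.5]
grip_width: 0.0232
```

```bash
python3 st.py .589 -.177 .1
```

```text
t 17.4 pos [ 0.5897 -0.1766  0.1145] F [  6.7   -2.17 -17.54] M [-0.83 -1.9  -0.01] w 0.0232 q [-0.41  0.54 -0.17  0.86  0.    1.6 ]
xang 64.87 tilt z [-0.0033  0.0015 -1.    ]
tool delta cm [-0.06 -0.04  1.45]
```

z did not change while pull rose by 4 N, so the collar is hard on its upper stop. I'll hold for about 1.5 s.

Call:
{"api": "play_rows", "payload": {"plan": [[0,0,0,0,0,0,0],[0,0,0,0,0,0,0],[0,0,0,0,0,0,0],[0,0,0,0,0,0,0],[0,0,0,0,0,0,0],[0,0,0,0,0,0,0],[0,0,0,0,0,0,0],[0,0,0,0,0,0,0],[0,0,0,0,0,0,0],[0,0,0,0,0,0,0]]}}

```text
t: 18.65
eef_pos: [0.5897, -0.1767, 0.1146]
tcp_rot: [-2.649, -1.683, 0.003]
force: [5.9, -3.2, -18.2]
grip_width: 0.0234
```

Call:
{"api": "play_rows", "payload": {"plan": [[0,0,0,0,0,0,0],[0,0,0,0,0,0,0]]}}

```text
t: 18.9
eef_pos: [0.5897, -0.1767, 0.1146]
tcp_rot: [-2.649, -1.683, 0.003]
force: [7.6, -2.5, -17.4]
grip_width: 0.0234
```

```bash
python3 look.py j 200 110 370 145; python3 st.py .589 -.177 .1
```

```text
t 19.0 pos [ 0.5897 -0.1767  0.1146] F [  5.94  -3.11 -17.51] M [-0.88 -1.9   0.04] w 0.0232 q [-0.41  0.54 -0.17  0.86  0.    1.6 ]
xang 64.87 tilt z [-0.0032  0.0015 -1.    ]
tool delta cm [-0.06 -0.04  1.46]
```

View pics/look_j.png

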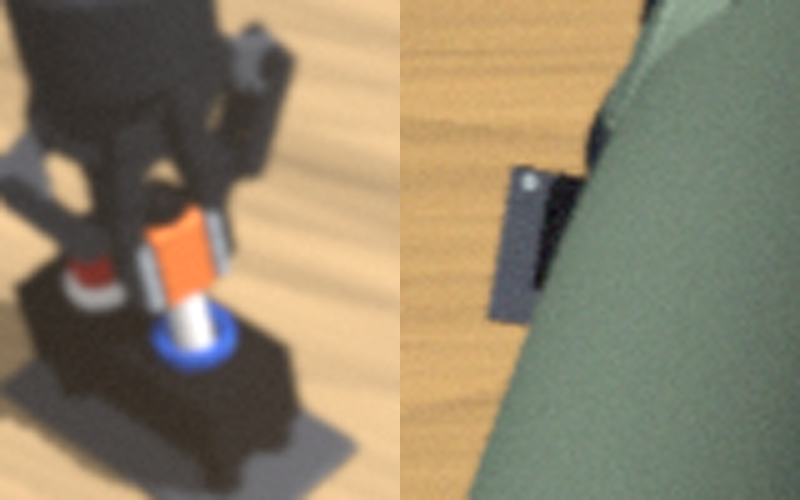

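The pull held at about 17 N for 1.6 s and the catch kept. I'll relax the pull to near zero, then open.

Call:
{"api": "play_rows", "payload": {"plan": [[0,-0.05,0.15,0,0,0,0],[0,-0.05,0.15,0,0,0,0],[0,-0.05,0.15,0,0,0,0],[0,-0.05,0.15,0,0,0,0],[0,0,0,0,0,0,0],[0,0,0,0,0,0,0]]}}

```text
t: 19.75
eef_pos: [0.5895, -0.1765, 0.1116]
tcp_rot: [2.651, 1.685, 0.001]
force: [4.2, -2.7, -3.7]
grip_width: 0.0234
```

```bash
python3 st.py .589 -.177 .1
```

```text
t 19.75 pos [ 0.5895 -0.1765  0.1116] F [ 4.24 -2.66 -3.69] M [-0.57 -1.31  0.02] w 0.0234 q [-0.41  0.54 -0.18  0.85 -0.    1.6 ]
xang 64.87 tilt z [ 1.e-03 -5.e-04 -1.e+00]
tool delta cm [-0.06 -0.02  1.16]
```

Call:
{"api": "play_rows", "payload": {"plan": [[0,0.08,0.1,0,0,0,0],[0,0,0,0,0,0,0],[0,0,0,0,0,0,0]]}}

```text
t: 20.12
eef_pos: [0.5896, -0.1766, 0.1111]
tcp_rot: [2.651, 1.685, 0.0]
force: [2.2, -1.8, 0.7]
grip_width: 0.0235
```

Call:
{"api": "play_rows", "payload": {"plan": [[0,0,0,0,0,0,0.32],[0,0,0,0,0,0,0.4],[0,0,0,0,0,0,0.5],[0,0,0,0,0,0,0.6],[0,0,0,0,0,0,0.7],[0,0,0,0,0,0,0.7]]}}

```text
t: 20.88
eef_pos: [0.5896, -0.1765, 0.1108]
tcp_rot: [-2.651, -1.685, 0.0]
force: [-0.6, -0.1, -0.1]
grip_width: 0.0596
```

```bash
python3 look.py k 200 110 370 145; python3 st.py .589 -.177 .1
```

```text
t 20.98 pos [ 0.5896 -0.1765  0.1108] F [ 0.23 -0.55  0.51] M [-0.02  0.01 -0.03] w 0.0598 q [-0.41  0.54 -0.18  0.85  0.    1.6 ]
xang 64.88 tilt z [ 0.  0. -1.]
tool delta cm [-0.07 -0.03  1.08]
```

View pics/look_k.png

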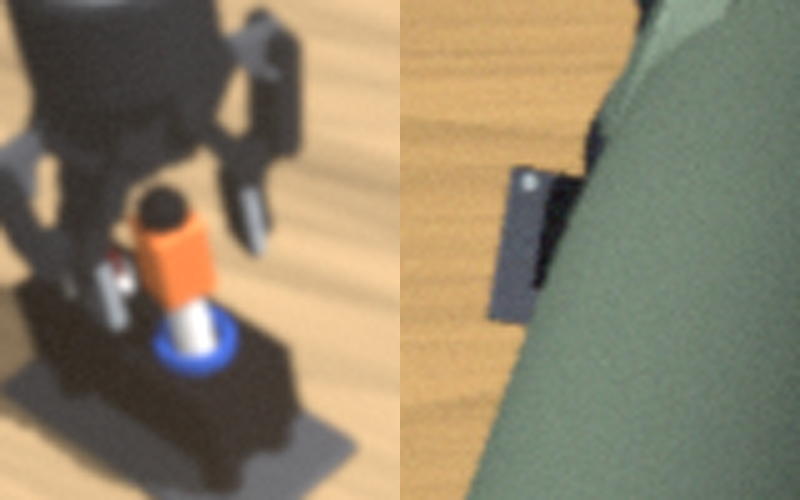

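Released, and the riser stands upright in the port. I'll retreat straight up, then sideways to clear the view.

Call:
{"api": "play_rows", "payload": {"plan": [[0,0,-1,0,0,0,0.7],[0,0,-2.5,0,0,0,0.7],[0,0,-3,0,0,0,0.7],[0,0,-3,0,0,0,0.7],[0,0,-2,0,0,0,0.7],[-2,0,0,0,0,0,0.7],[-4,0,0,0,0,0,0.7],[-4,0,0,0,0,0,0.7],[-4,0,0,0,0,0,0.7],[-3,0,0,0,0,0,0.7]]}}

```text
t: 22.22
eef_pos: [0.5153, -0.3326, 0.2248]
tcp_rot: [-2.652, -1.682, 0.002]
force: [-0.2, -0.7, 0.2]
grip_width: 0.06
```

```bash
python3 look.py m 200 110 370 145; python3 st.py; python3 - <<'E'
from fit import *
I={n:cv2.imread(f"pics/{n}_m.png") for n in CM}
c=[.5893,-.1766];z0=.082-.04
for z in (z0+.125,z0+.11,z0+.07,.082): print(z,((proj('scene',[*c,z])[0]-[200,110]+.5)*5).round(0),((proj('top',[*c,z])[0]-[370,145]+.5)*5).round(0))
d=cv2.absdiff(cv2.imread('pics/scene0.png'),I['scene']).max(2);cv2.imwrite('pics/diff.png',np.clip(d*3.,0,255))
E
```

```text
t 22.32 pos [ 0.5149 -0.3339  0.2247] F [-0.31  0.2  -0.55] M [ 0.04 -0.01  0.01] w 0.0599 q [-0.69  0.45 -0.02  1.1  -0.    1.32]
xang 64.59 tilt z [-1.7e-03 -3.0e-04 -1.0e+00]
0.167 [158. 187.] [245. 195.]
0.152 [165. 214.] [239. 201.]
0.11200000000000002 [182. 282.] [227. 218.]
0.082 [194. 331.] [217. 229.][ WARN:0@0.729] global loadsave.cpp:1063 imwrite_ Unsupported depth image for selected encoder is fallbacked to CV_8U.
```

View pics/look_m.png

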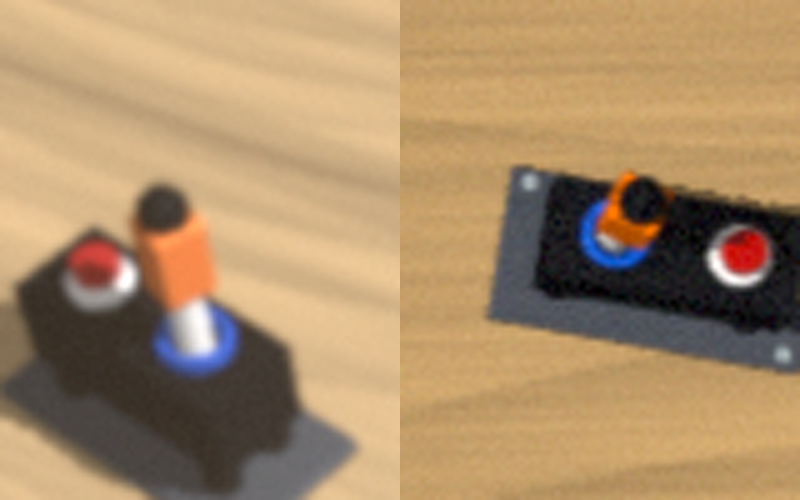

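View pics/diff.png

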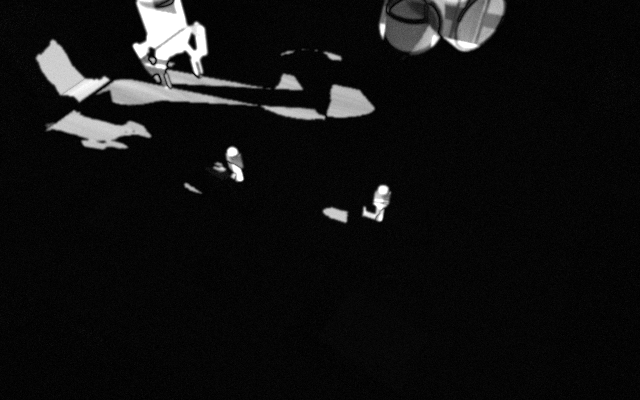

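The riser is upright in the port. In the top crop the nozzle is at (242,200) against (245,195) predicted for 40 mm deep. The difference image shows only the riser, the arm and their shadows changed. I'll let the arm settle and hand in.

Call:
{"api": "play_rows", "payload": {"plan": [[0,0,0,0,0,0,0.7],[0,0,0,0,0,0,0.7],[0,0,0,0,0,0,0.7]]}}

```text
t: 22.7
eef_pos: [0.5177, -0.3296, 0.2257]
tcp_rot: [-2.65, -1.687, 0.0]
force: [-0.4, 0.7, 0.1]
grip_width: 0.06
```

```bash
python3 -c "
from cell import robot
print(robot.finish_job())"
```

```text
the job is handed in; nothing more can be done
None
```

The riser is locked and upright in the blue port, and I handed the job in at about 22.7 s. No verdict was reported.

- **Push:** I pressed to about 22 N. I put the manifold's sink at about 13.5 of 20 mm and the riser's end at about 43.6 mm deep. Both come from forces and the tool's position; the pictures are too coarse to confirm them.
- **Lock test:** I pulled up until the tool stopped rising while the force kept climbing, which I took as the collar on its upper stop. I held that for 1.6 s at about 17 N. That is more than the 10 N the collar needs, and the catch held. I eased the pull off before opening the gripper.
- **Final pictures:** The riser stands within about 1 pixel (roughly 2 to 3 mm) of where a locked one should rest in the top view. In the scene view only the riser, the arm and their shadows had changed. The stopper, tumbler, opener and tub had not moved.
- **Disagreements:** The two cameras differed by 2 to 3 mm on where the port was, and I corrected for that by feel as the riser went in. A side load of 6 to 7 N built up during the pull and was gone after release. The loose riser's nozzle also looked about 7 mm lower in the scene view than the given sizes predict; I did not resolve that.

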